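# Load the wax pan from the bottom of the cake magazine

### The job

Charge the cold wax pan for the next stamping run: draw the two lowest wax cakes out of the bottom of the magazine, the lowest one first, letting the stack drop down behind each. Lay them gently and flat on the floor of the pan, one in each bay, and let go. The other two cakes stay in the magazine, dropped down to its floor, and the stamp, the jar and the brush are not to be knocked about.

Things in the scene. Friction and masses are not known exactly. Their poses are not given: they have to be found in the camera images.
- magazine: Sheet-steel gravity magazine fixed to the table, 150 mm tall; base plate x -50..80, y -50..50, 8 mm thick. Origin: on the table under the stack's middle, z up, exit on its -x side, roughly to the robot's left (+y) and somewhat away from it. Holds 4 cakes stacked upright, long side along x. Back wall: inner face x = 32; side cheeks 4 mm thick, 49 mm apart, only from x = -3 to 32, so the cakes' front long sides are bare.
- magazine_floor (a point): Middle of the magazine's floor, 40 mm above the table; axes as the magazine's. At the front the floor is only a tongue 30 mm wide (nothing beside it). The stack blocks a gripper coming from straight above; one leaning back about 45 degrees, from the -x side, can pinch the lowest cake by its long sides at the front end.
- magazine_lip (a point): Middle of the top of the retaining lip at the tongue's front end (x = -38 to -42 mm, 30 mm wide), 4 mm above the floor. The lowest cake cannot be drawn straight out: lift it about 6 mm (the stack rides up on it; more than 8 mm does not fit under the strap), then draw it out along -x.
- magazine_strap (a point): Lower end of the front strap (20 mm wide, 4 mm thick, inner face x = -32 mm), 29 mm above the floor. It runs from here up to a bridge over the top and holds back the upper cakes while the lowest passes under it.
- cake1: Lowest wax cake: plain honey-brown block 60 (x) x 46 (y) x 20 (z) mm, about 55 g, all four alike, waxy and slippery on the steel. Origin: centre of its underside; long side along its x.
- cake2: Second wax cake from below, same size; origin at the centre of its underside. It drops to the magazine floor when cake1 has gone, and may come to rest a few mm to the front or back in the cavity.
- cake3: Third wax cake from below, same; stays in the magazine.
- cake4: Top wax cake, same; stays in the magazine.
- pan: Shallow rectangular copper pan, fixed to the table, 118 mm (x) x 234 mm (y) x 14 mm high. Origin: centre of its underside, z up, -x roughly to the robot's left. A partition along x splits it into two square bays, each 110 x 110 mm inside; floor 4 mm above the table, rims and partition (4 mm thick) 10 mm above that floor.
- bay_far (a point): Centre of the floor of the pan's +y bay, the one farther from the robot; axes as the pan's.
- bay_near (a point): Centre of the floor of the pan's -y bay, the nearer one; axes as the pan's.
- stamp: Bystander: copper printing stamp, 120 x 120 mm grid, 30 mm high, with a wooden handle on top at 74 mm. Origin: centre of its underside.
- dye_jar: Bystander: amber glass jar, 70 mm across, 100 mm tall. Origin: centre of its underside.
- wax_brush: Bystander: brush lying on the table. Origin: on the table under its middle.
Things that resemble listed ones, but are neither listed nor needed, are in the scene too. Leave any green or turquoise look-alike of the cake4 alone. Leave any blue look-alike of the magazine alone.

How it is judged:
By the outcome, as a careful person would: the job done as asked, in the order asked, and still so for the second after the job is handed in, with the robot touching nothing.
It also fails if it takes over 54 s, if anything falls off the work surface, if the arm or the gripper's body presses on something with over 40 N, if the wrist force passes 120 N, or if a joint passes its speed limit or range.

### The arm

A 6-joint arm with a two-finger parallel gripper is mounted at the origin on the work surface. World frame = base frame: x ahead of the robot, y to its left, z up, the work surface at z = 0. Lengths are in m, angles in rad, forces in N, time in s.
With the tool pointing down it reaches from about 0.325 to 0.9 m from the base axis. Payload 3.5 kg.
Tool frame: the origin (TCP) lies at the very end of the fingers, on their centre line; the grasp point (between the pads) lies 19 mm behind it (ctrl.grasp_offset is the distance from the TCP to the grasp point, in m); z points along the fingers, y is the line along which they close (so a half turn about z gives the same grasp; the last joint's range is limited). The gripper opens to 85 mm and grips with 20 to 120 N. Pads are 22 mm wide; open, the fingers measure 114 mm over their backs; the gripper's body (76 mm by 85 mm) begins 54 mm behind the grasp point. The pads swing forward as they close: fully open they stand 13 mm farther back than shut.
Start: joints at [-0.103, 0.276, -0.026, 1.268, 0, 1.467], TCP at [0.625, -0, 0.231] pointing down, gripper open.
Joint ranges: [-3.12, 3.12], [-0.85, 1.88], [-1.08, 1.24], [-1.95, 2.15], [-1.57, 1.53], [-3.14, 3.14]. Speed limits (rad/s): [2.57, 2.57, 3.14, 3.14, 3.14, 3.14].

### API

Orientations are given as [roll, pitch, yaw] about the fixed x, y, z axes, in that order (R = Rz(yaw) Ry(pitch) Rx(roll)).
In Python, from cell import ctrl, viewer, workorder gives the robot as it stands.
- The arm moves only by the shell command python3 -m handwheel 'ROWS' [FORCE]. ROWS is JSON, one flat list of numbers, 7 for each row, row after row: the shift along the tool's x, y, z normalised to -1 to 1, where 1 is 0.02 m, then the turn, a rotation vector about the tool's x, y, z normalised to -1 to 1, where 1 is 8 degrees, then the closure, from -1 (fully open) to 1 (shut), so that 0 is half open. A call has 1 to 10 rows; each row shifts and turns the commanded pose from where the row before left it, along the tool's axes as they then stand; what a row does not reach is not made up. A row lasts 1/10 s, in which the tool goes at most 50 mm and 8.59 degrees, less where a joint would pass 70% of its speed; a pose out of reach is approached as far as the arm can. A call with a number of a shift or a turn outside -1 to 1 is refused whole. A call with a gripper value outside its range is refused whole. The fingers move at their own pace and stop on an object; FORCE is the grip in N (left out, the last holds). Time passes only in rows, so rows that do not move let the fingers close. It gives the time, the measured TCP pose, the force, the opening and the grip force at its end, in the units of the state.
- ctrl.state(): the state, without advancing time (a new reading comes with each control period).
- viewer.grab_frame(name): name is "scene" or "side" or "wrist"; returns a dict with "frame" (420x560x3 uint8, blue, green, red), "z_map" (420x560 float32, m along the optical axis (not along the pixel's ray), 0 where there is no reading), "camera_matrix" (3x3 intrinsics, pixels), "extrinsics" (4x4, takes a point from world to camera coordinates); the wrist camera has in their place "hand_eye" (4x4, takes a point from camera to tool coordinates, whose origin is the TCP and whose axes are the flange's). Camera axes: x right, y up, looking along -z (the intrinsics and any distortion apply to the point x, -y, -z); pixel columns grow to the right and rows downward; lengths in m; the calibration is good to about 2 mm. A picture is of the moment at which its call begins: read the wrist's pose just before it.
- workorder.sign_off(): hands the job in; it is judged then, once.
Trained networks look in the newest picture that a camera, given by its name, has taken for a name from the list of things; names that differ only in an ending like _2 or _b are one class to them, and where a whole thing is asked for, a point or a joint stands for the part that bears it (a point fixed in the world has none). Each returns a list of dicts, best first, with "p" (0 to 1); they miss things now and then, are a little off and sometimes report something else, mostly with a low value. They report only what shows in the picture. A call takes as long as a camera call. They do not tell look-alikes from the thing itself.
- viewer.search_frame(camera, name): "centre" ([column, row] in pixels, amid what is visible of it).
- viewer.trace(camera, name): "region" (420x560 bool, what is visible of it) and "centre" ([column, row] in pixels, amid what is visible of it).
- viewer.spot_point(camera, name): "centre" ([column, row] in pixels: a listed point, or the origin of a listed thing).
The state is a dict: "time_s": time; "q": joint angles; "joint_vel": joint speeds; "effort": joint torques, N m; "tool_pos": TCP position; "tcp_rot": TCP orientation; "ft_force": force on the tool from outside, world axes, zero at the start; "moment": the same for the moment, N m; "gripper_width": opening from 0.0 (shut) to 1.0 (fully open); "grasp_force": force on a finger pad.
Only numpy, scipy, OpenCV 4.12 (cv2) and the standard library are available. Lean on these libraries where they do the work, as an engineer would, in place of code of your own. Each camera call takes 0.05 s, during which the arm holds its last target. There are 200 camera calls.

## Working session

There is one attempt and no reset: what is moved stays moved. The work goes in short steps, Python scripts to look and compute and a shell command to move; the robot and the scene stay as the last step left them, time stands still between calls to the robot, and variables do not carry over. Pictures are saved under pics/ and viewed, at most 10 in all, crops included, and the job is handed in when it is done.

```bash
ls; mkdir -p pics; cat > h.py <<'E'
import numpy as np, cv2
from scipy.spatial.transform import Rotation as R
from cell import ctrl, viewer, workorder
def grab(n):
    s=ctrl.state(); f=viewer.grab_frame(n)
    K=np.array(f["camera_matrix"])
    if "extrinsics" in f: T=np.linalg.inv(np.array(f["extrinsics"]))
    else:
        B=np.eye(4);B[:3,:3]=R.from_euler('xyz',s["tcp_rot"]).as_matrix();B[:3,3]=s["tool_pos"]
        T=B@np.array(f["hand_eye"])
    return f,K,T
def cloud(f,K,T):
    z=f["z_map"];v,u=np.mgrid[:z.shape[0],:z.shape[1]]
    p=np.stack([(u-K[0,2])/K[0,0]*z,-(v-K[1,2])/K[1,1]*z,-z],-1)
    w=p@T[:3,:3].T+T[:3,3]; w[z==0]=np.nan
    return w
def ray(px,K,T,h):
    d=T[:3,:3]@np.array([(px[0]-K[0,2])/K[0,0],-(px[1]-K[1,2])/K[1,1],-1]);o=T[:3,3]
    return o+d*(h-o[2])/d[2]
E
python3 - <<'E'
from h import *
s=ctrl.state();print(s["tool_pos"],s["tcp_rot"],s["gripper_width"],s["ft_force"])
ims=[]
for n in("scene","side"):
    f,K,T=grab(n);ims.append(f["frame"]);np.savez(f"{n}.npz",fr=f["frame"],w=cloud(f,K,T),K=K,T=T)
    for t in("magazine","pan","stamp","dye_jar","wax_brush","cake1","cake4"):
        w=cloud(f,K,T)
        for r in viewer.trace(n,t)[:3]:
            if r["p"]<.2: continue
            q=w[r["region"]];print(n,t,round(r["p"],2),np.round(r["centre"]),np.nanmin(q,0).round(3),np.nanmax(q,0).round(3),np.nanmedian(q,0).round(3))
    for t,h in(("magazine",0),("magazine_floor",.04),("magazine_lip",.044),("magazine_strap",.069),("pan",0),("bay_far",.004),("bay_near",.004)):
        for r in viewer.spot_point(n,t)[:2]: print(n,t,round(r["p"],2),np.round(r["centre"]),ray(r["centre"],K,T,h).round(4))
    cv2.imwrite(f"pics/{n}.png",f["frame"])
E
```

```text
pics
[6.24227079e-01 4.41347415e-05 2.30157449e-01] [-3.13941032e+00 -2.41243240e-04  1.57074617e+00] 0.9997941015699418 [ 0.12850987 -0.74830735 -0.74763312]
scene magazine 0.9 [330. 235.] [ 0.715 -0.051 -0.004] [0.847 0.162 0.157] [0.789 0.011 0.017]
scene magazine 0.74 [247. 232.] [ 0.452 -0.187 -0.003] [ 0.589 -0.026  0.157] [ 0.546 -0.132  0.019]
scene magazine 0.7 [191. 248.] [ 0.315 -0.355 -0.005] [ 0.481 -0.175  0.158] [ 0.439 -0.3    0.015]
scene pan 0.55 [294. 184.] [ 0.385 -0.017 -0.006] [0.683 0.237 0.312] [0.542 0.162 0.006]
scene stamp 0.68 [150. 291.] [ 0.352 -0.548 -0.005] [ 0.481 -0.421  0.08 ] [ 0.423 -0.489  0.024]
scene stamp 0.2 [257. 214.] [ 0.53  -0.133  0.093] [ 0.564 -0.067  0.148] [ 0.549 -0.091  0.12 ]
scene dye_jar 0.73 [272. 296.] [ 0.721 -0.303 -0.004] [ 0.786 -0.203  0.108] [ 0.759 -0.279  0.094]
scene wax_brush 0.45 [326. 131.] [ 0.437  0.436 -0.   ] [0.516 0.513 0.027] [0.474 0.466 0.017]
scene cake1 0.59 [290. 247.] [ 0.626 -0.1    0.001] [ 0.694 -0.044  0.028] [ 0.665 -0.073  0.02 ]
scene cake1 0.5 [227. 207.] [ 0.366 -0.093 -0.   ] [ 0.432 -0.038  
[... 2120 characters left out ...]
  -0.125  0.099] [ 0.553 -0.066  0.123] [ 0.523 -0.089  0.118]
side magazine 0.91 [232. 211.] [0.7753 0.0396 0.    ]
side magazine 0.62 [390. 226.] [ 0.4161 -0.2615  0.    ]
side magazine_floor 0.97 [324. 215.] [ 0.5416 -0.1139  0.04  ]
side magazine_floor 0.74 [391. 211.] [ 0.4292 -0.2765  0.04  ]
side magazine_lip 0.78 [310. 221.] [ 0.546  -0.0584  0.044 ]
side magazine_lip 0.66 [381. 217.] [ 0.4257 -0.2249  0.044 ]
side magazine_strap 0.83 [221. 193.] [0.7889 0.0652 0.069 ]
side magazine_strap 0.76 [388. 210.] [ 0.4143 -0.2327  0.069 ]
side pan 0.84 [250. 282.] [0.4992 0.1923 0.    ]
side bay_far 0.79 [238. 266.] [0.5635 0.1811 0.004 ]
side bay_near 0.89 [260. 292.] [0.4535 0.2    0.004 ]
```

View pics/scene.png

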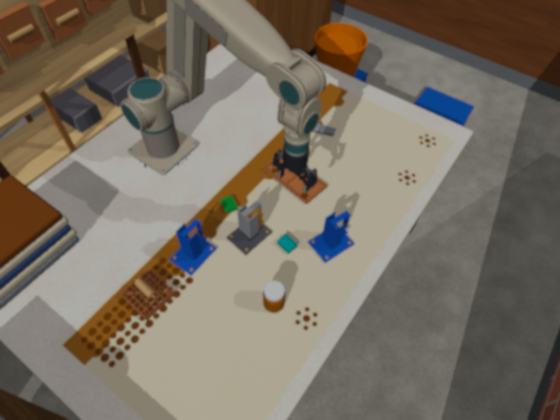

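View pics/side.png

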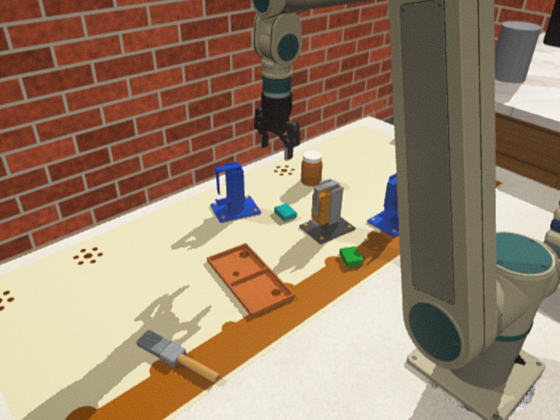

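```bash
cat >> h.py <<'E'
from scipy.linalg import expm,logm
def pose(s=None):
    s=s or ctrl.state();B=np.eye(4);B[:3,:3]=R.from_euler('xyz',s["tcp_rot"]).as_matrix();B[:3,3]=s["tool_pos"];return B
def rows(G,N,A=None):
    "one row (shift,turn) to be repeated N times from A to G"
    A=pose() if A is None else A
    D=expm(np.real(logm(np.linalg.inv(A)@G))/N)
    return np.round(np.r_[D[:3,3]/.02,np.degrees(R.from_matrix(D[:3,:3]).as_rotvec())/8],3)
def frame(x,y,yaw):
    M=np.eye(4);M[:3,:3]=R.from_euler('z',yaw).as_matrix();M[:3,3]=[x,y,0];return M
def goal(M,x,z,lean,y=0,turn=0):
    "TCP at x,y,z (m) in frame M, tool z leaning toward M +x by lean deg from down; tool y = +M y"
    a=np.radians(lean);Z=np.array([np.sin(a),0,-np.cos(a)]);Y=np.array([0,1.,0]);X=np.cross(Y,Z)
    L=np.eye(4);L[:3,:3]=R.from_euler('z',turn,degrees=True).as_matrix()@np.c_[X,Y,Z];L[:3,3]=[x,y,z];return M@L
E
python3 - <<'E'
from h import *
print(ctrl.grasp_offset,ctrl.state()["time_s"])
f,K,T=grab("wrist");print(np.array(f["hand_eye"]).round(3))
for n in("scene","side"):
    d=np.load(n+".npz");w=d["w"];c=d["fr"].astype(int)
    x,y,z=w[...,0],w[...,1],w[...,2]
    b,g,r=c[...,0],c[...,1],c[...,2]
    # pan copper
    m=(abs(x-.5)<.16)&(abs(y-.19)<.1)&(z<.025)&(r>b+45)&(r-g>25)
    q=w[m][:,:2].astype(np.float32);print(n,"pan",m.sum(),cv2.minAreaRect(q*1000))
    # base plate / upper
    s=(abs(x-.54)<.1)&(abs(y+.11)<.1)
    m=s&(z>.003)&(z<.02)&(r<110)&(abs(r-b)<40);q=w[m][:,:2].astype(np.float32)
    print("base",m.sum(),cv2.minAreaRect(q*1000))
    m=s&(z>.045)&(z<.16)&(r>b+30);q=w[m]
    print("honey",m.sum(),q.min(0),q.max(0),cv2.minAreaRect(q[:,:2].astype(np.float32)*1000))
    m=s&(z>.045)&(z<.17)&(abs(r-b)<30);q=w[m];print("steel",m.sum(),cv2.minAreaRect(q[:,:2].astype(np.float32)*1000))
E
```

```text
0.0187 1.5
[[-0.001  0.962  0.272  0.07 ]
 [ 1.     0.001 -0.     0.001]
 [-0.     0.272 -0.962 -0.143]
 [ 0.     0.     0.     1.   ]]
scene pan 1429 ((489.23486328125, 189.35565185546875), (198.99545288085938, 298.7137145996094), 89.67251586914062)
base 552 ((554.0831298828125, -110.3195571899414), (186.9604034423828, 109.67792510986328), 58.03923797607422)
honey 130 [ 0.50572878 -0.11918593  0.04789839] [ 0.56418119 -0.07248796  0.14672708] ((538.4678344726562, -97.892822265625), (61.89372253417969, 42.95726776123047), 35.64984130859375)
steel 526 ((536.1889038085938, -100.03563690185547), (78.79951477050781, 61.174373626708984), 80.63345336914062)
side pan 5175 ((495.84454345703125, 189.9994354248047), (199.56793212890625, 311.6972351074219), 89.98662567138672)
base 599 ((554.1436157226562, -105.77204132080078), (148.88473510742188, 150.71044921875), 82.70881652832031)
honey 477 [ 0.49784746 -0.13830609  0.04509445] [ 0.55927691 -0.06214633  0.14770338] ((529.176513671875, -100.357177734375), (75.48275756835938, 56.383296966552734), 84.10912322998047)
steel 678 ((531.0167846679688, -98.72515869140625), (79.15657043457031, 61.1959228515625), 82.76504516601562)
```

```bash
python3 - <<'E'
from h import *
M=frame(.537,-.106,np.radians(-100))
print(pose().round(3)); G=goal(M,-.08,.11,45);print(G.round(3));print(rows(G,7))
E
```

```text
[[-0.     1.     0.     0.625]
 [ 1.     0.    -0.    -0.   ]
 [-0.     0.    -1.     0.231]
 [ 0.     0.     0.     1.   ]]
[[ 0.123  0.985 -0.123  0.551]
 [ 0.696 -0.174 -0.696 -0.027]
 [-0.707  0.    -0.707  0.11 ]
 [ 0.     0.     0.     1.   ]]
[ 0.069 -0.494  0.924  0.07  -0.801  0.169]
```

```bash
python3 -m handwheel '[0.07,-0.5,0.92,0.07,-0.8,0.17,-1,0.07,-0.5,0.92,0.07,-0.8,0.17,-1,0.07,-0.5,0.92,0.07,-0.8,0.17,-1,0.07,-0.5,0.92,0.07,-0.8,0.17,-1,0.07,-0.5,0.92,0.07,-0.8,0.17,-1,0.07,-0.5,0.92,0.07,-0.8,0.17,-1,0.07,-0.5,0.92,0.07,-0.8,0.17,-1,0,0,0,0,0,0,-1]' && python3 - <<'E'
from h import *
f,K,T=grab("wrist");w=cloud(f,K,T);np.savez("wr1.npz",fr=f["frame"],w=w,K=K,T=T)
print(pose().round(3))
M=frame(.537,-.106,np.radians(-100));Mi=np.linalg.inv(M)
for t,h in(("magazine",0),("magazine_floor",.04),("magazine_lip",.044),("magazine_strap",.069),("cake1",.04),("cake2",.06)):
    for r in viewer.spot_point("wrist",t)[:2]:
        p=ray(r["centre"],K,T,h);print(t,round(r["p"],2),np.round(r["centre"]),p.round(4),(Mi@np.r_[p,1])[:3].round(4))
cv2.imwrite("pics/wr1.png",f["frame"])
E
```

```text
time_s: 2.35
tool_pos: [0.5463, -0.026, 0.1057]
tcp_rot: [-3.127, 0.787, 1.408]
ft_force: [-0.5, 0.2, 0.1]
gripper_width: 1.001
grasp_force: 0.0
[[ 0.118  0.985 -0.126  0.549]
 [ 0.698 -0.172 -0.695 -0.026]
 [-0.706 -0.006 -0.708  0.108]
 [ 0.     0.     0.     1.   ]]
magazine 0.83 [214. 268.] [ 0.4217 -0.288   0.    ] [ 0.1993 -0.0819  0.    ]
magazine 0.81 [277. 175.] [ 0.5339 -0.1012  0.    ] [-0.0042 -0.0039  0.    ]
magazine_floor 0.63 [210. 299.] [ 0.4215 -0.285   0.04  ] [ 0.1963 -0.0827  0.04  ]
magazine_lip 0.89 [200. 290.] [ 0.4277 -0.2345  0.044 ] [ 0.1455 -0.0854  0.044 ]
magazine_lip 0.61 [276. 198.] [ 0.5406 -0.062   0.044 ] [-0.0439 -0.0041  0.044 ]
magazine_strap 0.96 [200. 315.] [ 0.4289 -0.2415  0.069 ] [ 0.1522 -0.0829  0.069 ]
magazine_strap 0.61 [276. 240.] [ 0.5398 -0.0681  0.069 ] [-0.0379 -0.0038  0.069 ]
cake1 0.89 [467. 129.] [ 0.6386 -0.0216  0.04  ] [-0.1007  0.0854  0.04  ]
cake1 0.86 [ 80. 162.] [ 0.4407 -0.0154  0.04  ] [-0.0725 -0.1106  0.04  ]
cake2 0.89 [467. 129.] [0.6276 0.0027 0.06  ] [-0.1228  0.0704  0.06  ]
cake2 0.86 [ 80. 162.] [0.4633 0.0079 0.06  ] [-0.0994 -0.0923  0.06  ]
```

View pics/wr1.png

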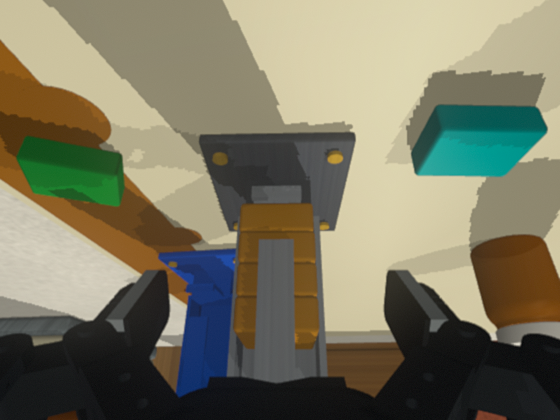

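```bash
python3 - <<'E'
from h import *
d=np.load("wr1.npz");w=d["w"];K=d["K"];T=d["T"]
M=frame(.537,-.106,np.radians(-100));Mi=np.linalg.inv(M)
L=lambda p:(Mi[:3,:3]@p+Mi[:3,3]).round(4)
for px in((201,136),(354,134)):print(px,L(ray(px,K,T,.008)))
g=cv2.cvtColor(d["frame"] if "frame" in d else d["fr"],cv2.COLOR_BGR2HSV)
wl=w@Mi[:3,:3].T+Mi[:3,3]
x,y,z=[wl[...,i] for i in range(3)]
m=(g[...,1]>110)&(g[...,0]<25)&(z>.038)&(z<.125)&(abs(y)<.05)&(abs(x+.03)<.03)
q=wl[m];print(m.sum())
for a,b in((.042,.058),(.062,.078),(.082,.098),(.102,.118)):
    s=q[(q[:,2]>a)&(q[:,2]<b)&(q[:,0]<-.02)]
    if len(s)>20:
        print(a,np.percentile(s[:,1],[1,50,99]).round(4),"x",np.median(s[:,0]).round(4),"slope",np.polyfit(s[:,1],s[:,0],1)[0].round(3))
e=cv2.Canny(d["fr"],60,150);
c=d["fr"][120:350,180:380];cv2.imwrite("pics/wr1c.png",cv2.resize(c,None,fx=2.6,fy=2.6,interpolation=cv2.INTER_CUBIC))
# tops of pan from scene handled elsewhere
for n in("side",):
    s=np.load("side.npz");fr=s["fr"];h=cv2.cvtColor(fr,cv2.COLOR_BGR2HSV)
    ww=s["w"];m=(h[...,1]>110)&((h[...,0]<12)|(h[...,0]>172))&(ww[...,1]>.1)&(ww[...,1]<.28)&(ww[...,0]>.36)&(ww[...,0]<.65)
    m=m.astype(np.uint8);n_,lab,st,_=cv2.connectedComponentsWithStats(m);k=1+st[1:,4].argmax();mm=lab==k
    t=mm&(ww[...,2]>.0)
    print("pan",mm.sum(),cv2.minAreaRect((ww[t][:,:2]*1000).astype(np.float32)))
E
```

```text
(201, 136) [-0.0572 -0.0512  0.008 ]
(354, 134) [-0.0602  0.043   0.008 ]
6971
0.042 [-0.0264 -0.0042  0.018 ] x -0.0335 slope -0.036
0.062 [-0.0262 -0.0023  0.0185] x -0.0341 slope -0.037
0.082 [-0.0259  0.0069  0.0186] x -0.0334 slope -0.035
0.102 [-0.026   0.007   0.0186] x -0.0344 slope -0.037
pan 1576 ((509.3951110839844, 190.31365966796875), (119.77567291259766, 236.85379028320312), 80.90387725830078)
```

View pics/wr1c.png

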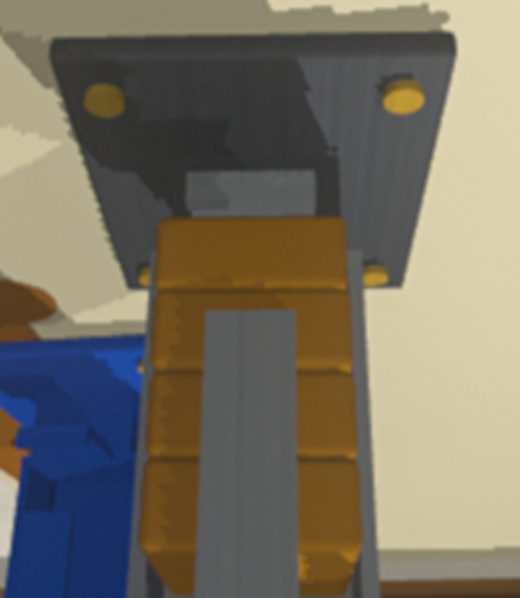

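```bash
cat >> h.py <<'E'
_G=frame(.537,-.106,np.radians(-100))
MAG=_G@frame(-.0038,-.003,np.radians(2.1))
def loc(M,s=None):
    B=np.linalg.inv(M)@pose(s);a=B[:3,2];print("mm",(B[:3,3]*1000).round(1),"lean",np.degrees(np.arctan2(a[0],-a[2])).round(1),"yaw err",np.degrees(np.arctan2(-B[0,1],B[1,1])).round(1),"tilt",np.degrees(B[2,1]).round(1))
E
python3 - <<'E'
from h import *
print(MAG.round(4));loc(MAG)
A=goal(MAG,-.074,.0815,50);print(rows(A,2));print(rows(goal(MAG,-.013,.0305,50),4,A))
E
```

```text
[[-0.1374  0.9905  0.      0.5347]
 [-0.9905 -0.1374  0.     -0.1017]
 [ 0.      0.      1.      0.    ]
 [ 0.      0.      0.      1.    ]]
mm [-76.3   6.5 112.3] lean 44.8 yaw err -2.2 tilt 0.2
[ 0.512 -0.164  0.579 -0.09  -0.325 -0.104]
[-0.002  0.     0.994  0.     0.     0.   ]
```

```bash
python3 -m handwheel '[0.51,-0.16,0.58,-0.09,-0.33,-0.1,-1,0.51,-0.16,0.58,-0.09,-0.33,-0.1,-1,0,0,0,0,0,0,-1,0,0,0,0,0,0,-1]' 40 && python3 - <<'E'
from h import *
for i in range(3):
    loc(MAG);print(pose()[:3,3])
A=goal(MAG,-.074,.0815,50);print(rows(A,1));print(ctrl.state()["time_s"])
E
```

```text
time_s: 3.1
tool_pos: [0.5437, -0.0285, 0.0803]
tcp_rot: [-3.137, 0.875, 1.436]
ft_force: [-0.2, -0.4, -0.7]
gripper_width: 1.006
grasp_force: 0.0
mm [-73.8  -1.1  80.3] lean 50.2 yaw err -0.0 tilt -0.2
[ 0.54372355 -0.02848987  0.08030391]
mm [-73.8  -1.1  80.3] lean 50.2 yaw err -0.0 tilt -0.2
[ 0.54372355 -0.02848987  0.08030391]
mm [-73.8  -1.1  80.3] lean 50.2 yaw err -0.0 tilt -0.2
[ 0.54372355 -0.02848987  0.08030391]
[-0.039  0.057 -0.046 -0.014  0.019  0.015]
3.1
```

```bash
python3 -m handwheel '[-0.03,0.05,0.95,0,0,0,-1,0,0,0.99,0,0,0,-1,0,0,0.99,0,0,0,-1,0,0,0.99,0,0,0,-1,0,0,0,0,0,0,-0.3,0,0,0,0,0,0,-0.3,0,0,0,0,0,0,-0.3]' 40 && python3 - <<'E'
from h import *
loc(MAG)
f,K,T=grab("wrist");cv2.imwrite("pics/wr2.png",f["frame"])
E
```

```text
time_s: 3.8
tool_pos: [0.5374, -0.088, 0.0313]
tcp_rot: [-3.141, 0.875, 1.434]
ft_force: [-0.5, 0.1, 0.6]
gripper_width: 0.651
grasp_force: 0.0
mm [-13.9   0.7  31.3] lean 50.1 yaw err 0.0 tilt -0.0
```

View pics/wr2.png

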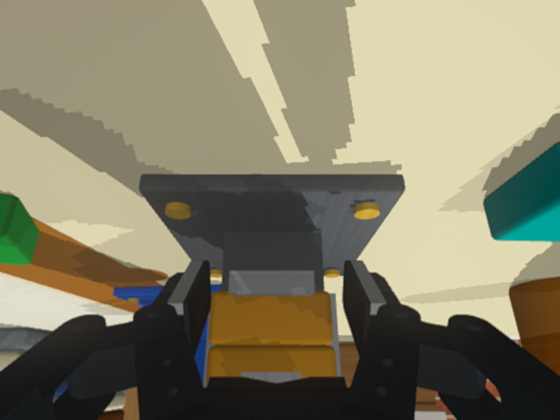

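```bash
python3 -m handwheel '[0,-0.085,0.03,0,0,0,-0.3,0,0,0,0,0,0,1,0,0,0,0,0,0,1,0,0,0,0,0,0,1,0,0,0,0,0,0,1]' 40 && python3 -c "
from h import *
loc(MAG)"
```

```text
time_s: 4.35
tool_pos: [0.5345, -0.0887, 0.0301]
tcp_rot: [-3.137, 0.877, 1.437]
ft_force: [0.3, 1.6, 5.4]
gripper_width: 0.533
grasp_force: 41.0
mm [-12.9  -2.   30.1] lean 50.2 yaw err 0.0 tilt -0.2
```

```bash
python3 -m handwheel '[-0.12,0,-0.1,0,0,0,1,-0.12,0,-0.1,0,0,0,1,0,0,0,0,0,0,1]' 50 && python3 - <<'E'
from h import *
loc(MAG)
f,K,T=grab("wrist");cv2.imwrite("pics/wr3.png",f["frame"])
E
```

```text
time_s: 4.65
tool_pos: [0.5339, -0.0886, 0.0355]
tcp_rot: [-3.136, 0.875, 1.437]
ft_force: [0.1, 0.4, -2.2]
gripper_width: 0.521
grasp_force: 51.2
mm [-12.9  -2.6  35.5] lean 50.1 yaw err -0.0 tilt -0.2
```

View pics/wr3.png

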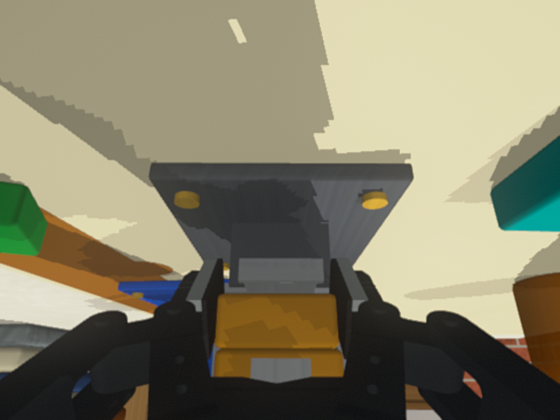

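```bash
python3 -m handwheel '[0.16,0,-0.19,0,0,0,1,0.16,0,-0.19,0,0,0,1,0.16,0,-0.19,0,0,0,1,0.16,0,-0.19,0,0,0,1,0.18,0,-0.21,0,0,0,1,0,0,0,0,0,0,1]' && python3 - <<'E'
from h import *
loc(MAG)
f,K,T=grab("wrist");cv2.imwrite("pics/wr4.png",f["frame"])
E
```

```text
time_s: 5.3
tool_pos: [0.538, -0.0627, 0.0354]
tcp_rot: [-3.136, 0.876, 1.438]
ft_force: [-0.6, 0.7, -2.9]
gripper_width: 0.529
grasp_force: 51.2
mm [-39.1  -2.1  35.4] lean 50.2 yaw err 0.1 tilt -0.2
```

View pics/wr4.png

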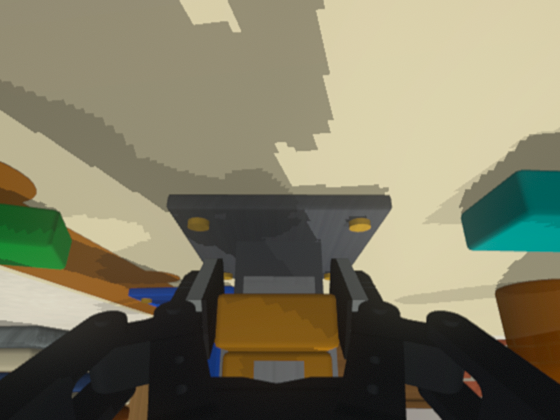

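```bash
python3 -m handwheel '[-0,0,0,0,0,0,1,0.08,0,0.065,0,0,0,1,0,0,0,0,0,0,0,0,0,0,0,0,0,-0.1,0,0,0,0,0,0,-0.4,0,0,0,0,0,0,-0.4]' && python3 - <<'E'
from h import *
loc(MAG)
print(rows(goal(MAG,-.0385,.053,42,y=-.0021),3))
E
```

```text
time_s: 5.95
tool_pos: [0.5376, -0.0637, 0.0336]
tcp_rot: [-3.136, 0.876, 1.437]
ft_force: [-0.4, 0.5, 1.3]
gripper_width: 0.695
grasp_force: 0.0
mm [-38.1  -2.3  33.6] lean 50.2 yaw err 0.0 tilt -0.2
[-0.234  0.003 -0.223 -0.005  0.342  0.006]
```

```bash
python3 -m handwheel '[-0.23,0,-0.22,0,0.34,0,-0.4,-0.23,0,-0.22,0,0.34,0,-0.4,-0.23,0,-0.22,0,0.34,0,-0.4,0,0,0,0,0,0,-0.4]' && python3 - <<'E'
from h import *
loc(MAG)
f,K,T=grab("wrist");cv2.imwrite("pics/wr5.png",f["frame"])
E
```

```text
time_s: 6.35
tool_pos: [0.5388, -0.0638, 0.0545]
tcp_rot: [3.141, 0.733, 1.431]
ft_force: [0.4, 0.0, 0.3]
gripper_width: 0.703
grasp_force: 0.0
mm [-38.2  -1.1  54.5] lean 42.0 yaw err -0.1 tilt 0.0
```

View pics/wr5.png

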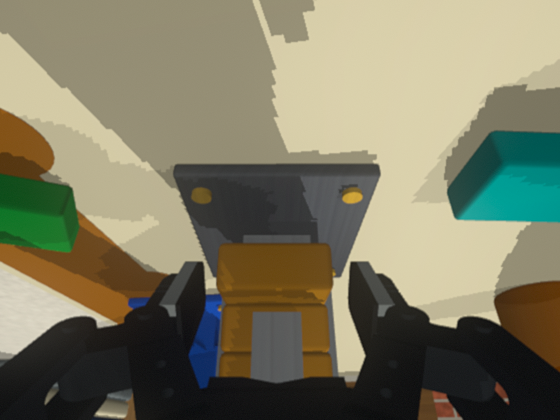

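```bash
python3 -m handwheel '[0,0,0,0,0,0,1,0,0,0,0,0,0,1,0,0,0,0,0,0,1,-0.04,0,-0.04,0,-0.34,0,1,-0.04,0,-0.04,0,-0.34,0,1,0,0,0,0,0,0,1]' 50 && python3 - <<'E'
from h import *
loc(MAG)
A=goal(MAG,-.038,.0555,47,y=-.0018);print(rows(goal(MAG,-.110,.0575,47,y=-.0018),6,A))
E
```

```text
time_s: 7.0
tool_pos: [0.5371, -0.0622, 0.0526]
tcp_rot: [-3.132, 0.828, 1.441]
ft_force: [0.8, -0.4, -2.3]
gripper_width: 0.52
grasp_force: 51.4
mm [-39.5  -3.1  52.6] lean 47.4 yaw err 0.1 tilt -0.4
[ 0.397  0.    -0.45  -0.    -0.     0.   ]
```

```bash
python3 -m handwheel '[0.2,0,-0.22,0,0,0,1,0.41,0,-0.44,0,0,0,1,0.41,0,-0.44,0,0,0,1,0.41,0,-0.44,0,0,0,1,0.4,0,-0.45,0,0,0,1,0.4,0,-0.45,0,0,0,1,0.2,0,-0.24,0,0,0,1,0,0,0,0,0,0,1]' && python3 - <<'E'
from h import *
loc(MAG)
f,K,T=grab("wrist");cv2.imwrite("pics/wr6.png",f["frame"])
E
```

```text
time_s: 7.8
tool_pos: [0.5483, 0.0096, 0.0554]
tcp_rot: [-3.138, 0.828, 1.438]
ft_force: [0.1, -0.1, -0.9]
gripper_width: 0.523
grasp_force: 51.6
mm [-112.1   -1.8   55.4] lean 47.5 yaw err 0.1 tilt -0.2
```

View pics/wr6.png

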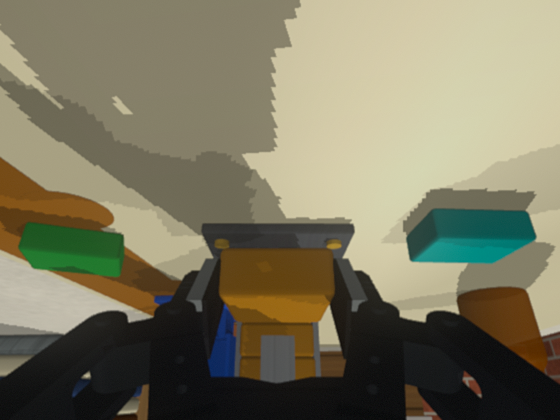

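```bash
cat >> h.py <<'E'
def held(save=None):
    "edges of the cake in hand, seen by the wrist camera, in MAG axes relative to TCP"
    B=pose();f,K,T=grab("wrist");w=cloud(f,K,T);h=cv2.cvtColor(f["frame"],cv2.COLOR_BGR2HSV)
    l=(w-B[:3,3])@MAG[:3,:3]*1000
    t=((w-B[:3,3])@B[:3,:3])*1000
    m=(h[...,1]>110)&(h[...,0]>8)&(h[...,0]<25)&(abs(t[...,1])<22)&(t[...,2]<15)&(t[...,2]>-45)&(abs(t[...,0])<45)
    q=l[m];print("n",m.sum(),"x",np.percentile(q[:,0],[1,50,99]).round(1),"z",np.percentile(q[:,2],[1,50,99]).round(1))
    from numpy.linalg import svd
    # normals by local differences
    gx=np.gradient(cv2.GaussianBlur(l.astype(np.float32),(0,0),1.5),axis=1);gy=np.gradient(cv2.GaussianBlur(l.astype(np.float32),(0,0),1.5),axis=0)
    n=np.cross(gx,gy);n/=np.linalg.norm(n,axis=-1,keepdims=True)+1e-9;n*=np.sign(n[...,2:3]+0*n) if False else 1
    for nm,s in(("front",abs(n[...,0])>.9),("top",abs(n[...,2])>.9)):
        p=l[m&s];
        if len(p)<80: print(nm,len(p));continue
        for _ in range(3):
            c=np.median(p,0);v=svd(p-p.mean(0),full_matrices=False)[2][2];r=abs((p-p.mean(0))@v);p=p[r<max(2*np.median(r),.5)]
        print(nm,len(p),"c",p.mean(0).round(1),"normal",v.round(3),"x",np.percentile(p[:,0],[1,99]).round(1),"z",np.percentile(p[:,2],[1,99]).round(1))
    return f
E
python3 - <<'E'
from h import *
f=held();print(ctrl.state()["time_s"])
E
```

```text
n 7400 x [-16.3 -14.5  28.7] z [-6.9  6.9 12.1]
front 1191 c [-14.9   0.5   3.5] normal [ 1.     0.011 -0.004] x [-15.6 -14.2] z [-4.8 10.6]
top 969 c [ 8.4  5.9 11.9] normal [-0.002  0.     1.   ] x [-14.1  30.6] z [11.5 12.2]
7.9
```

```bash
cat >> h.py <<'E'
PAN=frame(.508,.189,np.radians(-99.1))
E
python3 - <<'E'
from h import *
print(np.round(ctrl.state()["q"],2))
A=goal(PAN,-.015,.045,47.3,y=.057);print(A[:3,3]);print(rows(A,10));print(rows(goal(PAN,-.015,.016,47.3,y=.057),3,A))
E
```

```text
[ 0.26  0.58 -0.21  1.18 -0.75  2.13]
[0.56665496 0.1947962  0.045     ]
[ 0.671 -0.043 -0.654  0.01   0.002  0.012]
[0.355 0.    0.328 0.    0.    0.   ]
```

```bash
python3 -m handwheel '[0.3,-0.04,-0.4,0.01,0,0.01,1,0.67,-0.04,-0.65,0.01,0,0.01,1,0.67,-0.04,-0.65,0.01,0,0.01,1,0.67,-0.04,-0.65,0.01,0,0.01,1,0.67,-0.04,-0.65,0.01,0,0.01,1,0.67,-0.04,-0.65,0.01,0,0.01,1,0.67,-0.04,-0.65,0.01,0,0.01,1,0.67,-0.04,-0.65,0.01,0,0.01,1,0.67,-0.04,-0.65,0.01,0,0.01,1,0.67,-0.04,-0.65,0.01,0,0.01,1]' && python3 -m handwheel '[0.3,-0.04,-0.3,0,0,0,1,0,0,0,0,0,0,1,0,0,0,0,0,0,1]' && python3 - <<'E'
from h import *
loc(PAN);f=held()
A=goal(PAN,-.015,.045,47.3,y=.057);print(rows(A,1))
B=pose();w=None
f,K,T=grab("wrist");w=cloud(f,K,T);L=np.linalg.inv(PAN);l=w@L[:3,:3].T+L[:3,3];h=cv2.cvtColor(f["frame"],cv2.COLOR_BGR2HSV)
# rim tops & partition seen by wrist
m=(l[...,2]>.010)&(l[...,2]<.019)&(abs(l[...,0])<.08)&(abs(l[...,1])<.14);q=l[m]
for a in range(-70,75,2):
    s=((q[:,0]*1000>=a)&(q[:,0]*1000<a+2)).sum()
    if s>150: print("x",a,s,end="; ")
for a in range(-130,131,2):
    s=((q[:,1]*1000>=a)&(q[:,1]*1000<a+2)).sum()
    if s>150: print("y",a,s,end="; ")
m=(l[...,2]<.008)&(abs(l[...,0])<.045)&(abs(l[...,1]-.057)<.045);print("floor z",np.median(l[m][:,2]))
E
```

```text
time_s: 8.9
tool_pos: [0.5657, 0.1862, 0.0464]
tcp_rot: [-3.138, 0.829, 1.415]
ft_force: [0.4, 0.1, 0.3]
gripper_width: 0.526
grasp_force: 51.6
time_s: 9.2
tool_pos: [0.5661, 0.1934, 0.0461]
tcp_rot: [-3.137, 0.829, 1.417]
ft_force: [-0.1, 0.3, -0.2]
gripper_width: 0.521
grasp_force: 51.6
mm [-13.6  56.7  46.1] lean 47.5 yaw err 0.1 tilt -0.2
n 7831 x [-20.5 -14.6  28.9] z [-42.    6.2  12.1]
front 969 c [-14.9   5.3   0.6] normal [ 1.    -0.01   0.003] x [-15.5 -14.3] z [-4.7 10.1]
top 560 c [ 9.5 -3.6  8.9] normal [-0.468 -0.217  0.857] x [-15.1  29.6] z [-7.2 12.2]
[ 0.103  0.016 -0.024 -0.01   0.027  0.02 ]
x -62 671; x -60 4880; x -58 1401; x -56 525; x 52 457; x 54 1202; x 56 234; y -108 171; y 4 473; y 6 612; y 8 627; y 118 958; y 120 528; y 122 319; floor z 0.004350106834445221
```

```bash
cat >> h.py <<'E'
PAN=PAN@frame(-.0025,.005,0)
E
python3 -m handwheel '[0.13,0.25,-0.15,0,0,0,1,0.37,0,0.34,0,0,0,1,0.37,0,0.34,0,0,0,1,0.33,0,0.3,0,0,0,1,0,0,0,0,0,0,1,0,0,0,0,0,0,1]' && python3 - <<'E'
from h import *
loc(PAN);held()
E
```

```text
time_s: 9.9
tool_pos: [0.5713, 0.1967, 0.0166]
tcp_rot: [-3.136, 0.83, 1.418]
ft_force: [0.3, 0.6, -0.5]
gripper_width: 0.521
grasp_force: 51.6
mm [-15.2  56.3  16.6] lean 47.5 yaw err 0.1 tilt -0.2
n 13651 x [-42.9 -15.2  27.5] z [-14.6  -2.3  12.1]
front 2886 c [-29.7   3.1  -3.7] normal [-0.511  0.009  0.86 ] x [-42.8 -13.7] z [-14.8   9.7]
top 1446 c [-2.2  5.8 10.1] normal [-0.201  0.042  0.979] x [-41.4  30.2] z [-2.5 12.2]
```

```bash
python3 -m handwheel '[0.037,0,0.034,0,0,0,1,0.037,0,0.034,0,0,0,1,0.03,0,0.027,0,0,0,1,0,0,0,0,0,0,1]' && python3 -m handwheel '[0.022,0,0.02,0,0,0,1,0,0,0,0,0,0,1]'&& python3 -m handwheel '[0.022,0,0.02,0,0,0,1,0,0,0,0,0,0,1]'
```

```text
time_s: 10.35
tool_pos: [0.5718, 0.1971, 0.0144]
tcp_rot: [-3.138, 0.829, 1.416]
ft_force: [-0.3, 0.2, -0.1]
gripper_width: 0.522
grasp_force: 51.6
time_s: 10.55
tool_pos: [0.5718, 0.1971, 0.0138]
tcp_rot: [-3.138, 0.829, 1.416]
ft_force: [-0.0, -0.9, -0.2]
gripper_width: 0.523
grasp_force: 51.6
time_s: 10.75
tool_pos: [0.5717, 0.197, 0.0131]
tcp_rot: [-3.138, 0.829, 1.416]
ft_force: [-0.1, 0.2, -0.7]
gripper_width: 0.52
grasp_force: 51.6
```

```bash
for i in 1 2; do python3 -m handwheel '[0.022,0,0.02,0,0,0,1,0,0,0,0,0,0,1]' | grep -E "pos|force"; done
```

```text
tool_pos: [0.5717, 0.197, 0.0125]
ft_force: [-0.5, 0.4, -0.8]
grasp_force: 51.6
tool_pos: [0.5718, 0.197, 0.0124]
ft_force: [-0.8, -0.4, 2.2]
grasp_force: 51.8
```

```bash
python3 -m handwheel '[0,0,0,0,0,0,-0.05,0,0,0,0,0,0,-0.15,0,0,0,0,0,0,-0.35,0,0,-0.3,0,0,0,-0.4,0,0,-0.9,0,0,0,-0.4,0,0,-1,0,0,0,-0.4,0,0,-1,0,0,0,-0.4,0,0,0,0,0,0,-0.4]' 40 && python3 - <<'E'
from h import *
loc(PAN)
f,K,T=grab("wrist");w=cloud(f,K,T);L=np.linalg.inv(PAN);l=(w@L[:3,:3].T+L[:3,3])*1000;h=cv2.cvtColor(f["frame"],cv2.COLOR_BGR2HSV)
m=(h[...,1]>90)&(abs(l[...,1]-57)<45)&(abs(l[...,0])<45)&(l[...,2]>19)&(l[...,2]<35)
q=l[m];print(m.sum(),cv2.minAreaRect(q[:,:2].astype(np.float32)),np.percentile(q[:,2],[2,50,98]))
print(np.linalg.lstsq(np.c_[q[:,:2],np.ones(len(q))],q[:,2],rcond=None)[0].round(3))
A=goal(MAG,-.110,.0815,50,y=-.002);print(rows(A,12));print(rows(goal(MAG,-.074,.0815,50,y=-.002),2,A))
E
```

```text
time_s: 11.95
tool_pos: [0.581, 0.2461, 0.0571]
tcp_rot: [3.14, 0.825, 1.414]
ft_force: [0.7, 0.2, 0.1]
gripper_width: 0.698
grasp_force: 0.0
mm [-65.5  58.   57.1] lean 47.3 yaw err 0.2 tilt 0.1
2977 ((-3.171274185180664, 58.30072784423828), (58.829505920410156, 45.88684844970703), 0.7844915986061096) [19.39491639 24.16833871 24.70499459]
[ 3.8000e-02 -1.0000e-03  2.4119e+01]
[-0.74   0.012  0.678 -0.008 -0.027 -0.007]
[-0.579 -0.     0.689  0.     0.     0.   ]
```

```bash
python3 -m handwheel '[-0.74,0.01,0.68,-0.01,-0.03,-0.01,-0.4,-0.74,0.01,0.68,-0.01,-0.03,-0.01,-0.4,-0.74,0.01,0.68,-0.01,-0.03,-0.01,-0.4,-0.74,0.01,0.68,-0.01,-0.03,-0.01,-0.4,-0.74,0.01,0.68,-0.01,-0.03,-0.01,-0.4,-0.74,0.01,0.68,-0.01,-0.03,-0.01,-0.7,-0.74,0.01,0.68,-0.01,-0.03,-0.01,-1,-0.74,0.01,0.68,-0.01,-0.03,-0.01,-1,-0.74,0.01,0.68,-0.01,-0.03,-0.01,-1,-0.74,0.01,0.68,-0.01,-0.03,-0.01,-1]' 40 && python3 -m handwheel '[-0.74,0.01,0.68,-0.01,-0.03,-0.01,-1,-0.74,0.01,0.68,-0.01,-0.03,-0.01,-1,-0.58,0,0.69,0,0,0,-1,-0.58,0,0.69,0,0,0,-1,0,0,0,0,0,0,-1,0,0,0,0,0,0,-1]' && python3 - <<'E'
from h import *
loc(MAG)
f,K,T=grab("wrist");w=cloud(f,K,T);L=np.linalg.inv(MAG);l=(w@L[:3,:3].T+L[:3,3])*1000;h=cv2.cvtColor(f["frame"],cv2.COLOR_BGR2HSV)
cv2.imwrite("pics/wr7.png",f["frame"])
x,y,z=[l[...,i] for i in range(3)]
m=(h[...,1]>110)&(h[...,0]<25)&(z>38)&(z<125)&(abs(y)<35)&(abs(x+30)<15)
q=l[m]
for a in(42,62,82):
    s=q[(q[:,2]>a)&(q[:,2]<a+16)]
    if len(s)>20:print(a,len(s),"y",np.percentile(s[:,1],[1,99]).round(1),"x",np.percentile(s[:,0],[5,50,95]).round(1))
print("z",np.percentile(q[:,2],[.5,99.5]))
print(rows(goal(MAG,-.013,.0305,50,y=-.002),4))
E
```

```text
time_s: 13.0
tool_pos: [0.5505, 0.0439, 0.0754]
tcp_rot: [-3.133, 0.871, 1.439]
ft_force: [0.4, 0.0, -0.5]
gripper_width: 1.001
grasp_force: 0.0
time_s: 13.6
tool_pos: [0.5409, -0.0303, 0.0811]
tcp_rot: [-3.133, 0.879, 1.442]
ft_force: [0.4, 0.1, 0.1]
gripper_width: 1.0
grasp_force: 0.0
mm [-71.7  -3.7  81.1] lean 50.4 yaw err 0.1 tilt -0.3
42 2068 y [-23.1  21.3] x [-34.5 -33.5 -32.5]
62 1562 y [-22.7  21.9] x [-29.5 -28.4 -27.2]
82 1395 y [-22.4  22.3] x [-29.6 -28.5 -27.3]
z [ 42.29886577 100.29426227]
[ 0.013  0.016  0.975 -0.001  0.011  0.011]
```

```bash
python3 -c "
from h import *
print(rows(goal(MAG,-.016,.0325,50,y=-.0015),4))"; python3 -m handwheel '[0.02,0.03,0.92,0,0.01,0.01,-1,0.02,0.03,0.92,0,0.01,0.01,-1,0.02,0.03,0.92,0,0.01,0.01,-0.5,0.02,0.03,0.92,0,0.01,0.01,-0.3,0,0,0,0,0,0,-0.3]' 40 && python3 - <<'E'
from h import *
loc(MAG)
E
```

```text
[ 0.018  0.022  0.93  -0.001  0.011  0.011]
time_s: 14.15
tool_pos: [0.535, -0.0854, 0.0317]
tcp_rot: [-3.137, 0.874, 1.436]
ft_force: [-0.8, 0.3, 0.0]
gripper_width: 0.65
grasp_force: 0.0
mm [-16.2  -1.9  31.7] lean 50.1 yaw err -0.0 tilt -0.2
```

Close, lift 6 mm.

```bash
python3 -m handwheel '[0,0,0,0,0,0,1,0,0,0,0,0,0,1,0,0,0,0,0,0,1]' 50 && python3 -m handwheel '[-0.12,0,-0.1,0,0,0,1,-0.12,0,-0.1,0,0,0,1,0,0,0,0,0,0,1]' && python3 - <<'E'
from h import *
loc(MAG);held()
E
```

```text
time_s: 14.45
tool_pos: [0.5373, -0.084, 0.0334]
tcp_rot: [3.14, 0.872, 1.433]
ft_force: [-0.6, -0.1, -2.3]
gripper_width: 0.527
grasp_force: 51.0
time_s: 14.75
tool_pos: [0.5372, -0.0848, 0.0402]
tcp_rot: [3.139, 0.873, 1.432]
ft_force: [0.3, -0.9, -1.6]
gripper_width: 0.523
grasp_force: 51.1
mm [-17.2   0.2  40.2] lean 50.0 yaw err 0.0 tilt 0.1
n 8627 x [-17.2 -15.3  -9.1] z [ 8.2 21.8 38.9]
front 1984 c [-14.6   1.6  20.5] normal [ 0.975 -0.027 -0.222] x [-17.1  -9.9] z [10.1 37.3]
top 192 c [-14.5   4.1  14.5] normal [ 0.99  -0.015 -0.143] x [-16.4  -9.9] z [ 7.9 39. ]
```

```bash
python3 -m handwheel '[0.14,0,-0.17,0,0,0,1,0.14,0,-0.17,0,0,0,1,0.14,0,-0.17,0,0,0,1,0.14,0,-0.17,0,0,0,1,0.15,0,-0.17,0,0,0,1,0,0,0,0,0,0,1]' && python3 - <<'E'
from h import *
loc(MAG);held()
E
```

```text
time_s: 15.4
tool_pos: [0.54, -0.0624, 0.0395]
tcp_rot: [3.141, 0.873, 1.434]
ft_force: [0.4, -0.0, -2.3]
gripper_width: 0.525
grasp_force: 51.1
mm [-39.7  -0.1  39.5] lean 50.0 yaw err 0.1 tilt 0.0
n 8735 x [-17.2 -15.3  10.4] z [ 8.2 22.  38.9]
front 1714 c [-12.2  -2.2  17.7] normal [-0.684 -0.066  0.726] x [-17.3   9.2] z [ 9.7 37.4]
top 421 c [-6.7  2.2 18.2] normal [ 0.737 -0.023 -0.676] x [-16.6   9.4] z [ 7.7 39.3]
```

```bash
python3 -m handwheel '[0.08,0,0.065,0,0,0,1,0,0,0,0,0,0,0,0,0,0,0,0,0,-0.1,0,0,0,0,0,0,-0.4,0,0,0,0,0,0,-0.4]' && python3 - <<'E'
from h import *
loc(MAG)
print(rows(goal(MAG,-.0385,.053,42,y=-.001),3))
E
```

```text
time_s: 15.95
tool_pos: [0.5399, -0.0632, 0.0379]
tcp_rot: [3.141, 0.874, 1.433]
ft_force: [-0.3, 0.4, 0.0]
gripper_width: 0.703
grasp_force: 0.0
mm [-38.9  -0.1  37.9] lean 50.1 yaw err 0.0 tilt 0.0
[-0.19  -0.015 -0.166  0.002  0.336 -0.   ]
```

```bash
python3 -m handwheel '[-0.19,-0.01,-0.17,0,0.34,0,-0.4,-0.19,-0.01,-0.17,0,0.34,0,-0.4,-0.19,-0.01,-0.17,0,0.34,0,-0.4,0,0,0,0,0,0,-0.4]' && python3 - <<'E'
from h import *
loc(MAG);held()
E
```

```text
time_s: 16.35
tool_pos: [0.5401, -0.0639, 0.0548]
tcp_rot: [3.136, 0.731, 1.429]
ft_force: [1.1, 0.1, 1.5]
gripper_width: 0.7
grasp_force: 0.0
mm [-38.3   0.2  54.8] lean 41.9 yaw err -0.0 tilt 0.2
n 11057 x [-17.7  -9.5  10.5] z [-7.3  9.9 37.8]
front 1208 c [-8.5 -1.3  9.4] normal [-0.572  0.126  0.811] x [-17.5   9.3] z [-2.7 26.2]
top 544 c [-0.4 -7.8 15.2] normal [ 0.797 -0.217 -0.563] x [-14.7  10.6] z [ 8.7 38.3]
```

```bash
python3 -m handwheel '[0,0,0,0,0,0,1,0,0,0,0,0,0,1,0,0,0,0,0,0,1,-0.04,0,-0.04,0,-0.34,0,1,-0.04,0,-0.04,0,-0.34,0,1,0,0,0,0,0,0,1]' 50 && python3 -m handwheel '[0.2,0,-0.22,0,0,0,1,0.41,0,-0.44,0,0,0,1,0.41,0,-0.44,0,0,0,1,0.41,0,-0.44,0,0,0,1,0.4,0,-0.45,0,0,0,1,0.4,0,-0.45,0,0,0,1,0.2,0,-0.24,0,0,0,1,0,0,0,0,0,0,1]' && python3 - <<'E'
from h import *
loc(MAG);held()
E
```

```text
time_s: 17.0
tool_pos: [0.5382, -0.0623, 0.0529]
tcp_rot: [-3.136, 0.825, 1.438]
ft_force: [-1.1, 0.4, -2.1]
gripper_width: 0.521
grasp_force: 51.5
time_s: 17.8
tool_pos: [0.5496, 0.0095, 0.0558]
tcp_rot: [3.141, 0.826, 1.434]
ft_force: [0.3, -0.6, -0.8]
gripper_width: 0.522
grasp_force: 51.5
mm [-112.3   -0.5   55.8] lean 47.3 yaw err 0.1 tilt 0.0
n 7450 x [-16.9 -15.1  28.7] z [-7.1  6.8 11.8]
front 1090 c [-15.6   2.6   1. ] normal [-1.    -0.007 -0.009] x [-16.3 -14.9] z [-5.   9.7]
top 928 c [ 4.2  2.7 11.5] normal [ 0.002 -0.002  1.   ] x [-14.3  29.3] z [11.1 11.9]
```

```bash
python3 - <<'E'
from h import *
A=goal(PAN,-.0145,.046,47.3,y=-.057);print(A[:3,3],rows(A,12));print(rows(goal(PAN,-.0145,.0175,47.3,y=-.057),3,A))
E
```

```text
[0.45934317 0.21401025 0.046     ] [ 0.566 -0.496 -0.554  0.01   0.     0.009]
[0.349 0.    0.322 0.    0.    0.   ]
```

```bash
python3 -m handwheel '[0.3,-0.2,-0.3,0.01,0,0.01,1,0.57,-0.5,-0.55,0.01,0,0.01,1,0.57,-0.5,-0.55,0.01,0,0.01,1,0.57,-0.5,-0.55,0.01,0,0.01,1,0.57,-0.5,-0.55,0.01,0,0.01,1,0.57,-0.5,-0.55,0.01,0,0.01,1,0.57,-0.5,-0.55,0.01,0,0.01,1,0.57,-0.5,-0.55,0.01,0,0.01,1,0.57,-0.5,-0.55,0.01,0,0.01,1,0.57,-0.5,-0.55,0.01,0,0.01,1]' && python3 -m handwheel '[0.57,-0.5,-0.55,0.01,0,0.01,1,0.57,-0.5,-0.55,0.01,0,0.01,1,0.2,-0.2,-0.2,0,0,0,1,0,0,0,0,0,0,1,0,0,0,0,0,0,1]' && python3 - <<'E'
from h import *
loc(PAN);held();print(rows(goal(PAN,-.0145,.0175,47.3,y=-.057),3))
f,K,T=grab("wrist");w=cloud(f,K,T);L=np.linalg.inv(PAN);l=w@L[:3,:3].T+L[:3,3]
m=(l[...,2]>.010)&(l[...,2]<.019)&(abs(l[...,0])<.08)&(abs(l[...,1])<.14);q=l[m]
for i,r in((0,range(-70,75,2)),(1,range(-130,30,2))):
  for a in r:
    s=((q[:,i]*1000>=a)&(q[:,i]*1000<a+2)).sum()
    if s>200: print("xy"[i],a,s,end="; ")
E
```

```text
time_s: 18.85
tool_pos: [0.4774, 0.1719, 0.047]
tcp_rot: [3.14, 0.826, 1.412]
ft_force: [0.2, 0.1, -0.8]
gripper_width: 0.521
grasp_force: 51.5
time_s: 19.35
tool_pos: [0.4603, 0.2117, 0.0449]
tcp_rot: [3.14, 0.826, 1.409]
ft_force: [-0.6, -0.3, -0.7]
gripper_width: 0.523
grasp_force: 51.5
mm [-12.3 -55.6  44.9] lean 47.3 yaw err -0.1 tilt 0.1
n 8261 x [-22.  -15.2  28.3] z [-41.    5.5  11.8]
front 1254 c [-15.5   1.2   3.7] normal [-1.     0.019 -0.004] x [-16.4 -14.8] z [-5.1 10. ]
top 476 c [-16.    5.1 -19.9] normal [ 0.978 -0.042 -0.202] x [-22.2  -6.6] z [-41.2  11.8]
[ 0.364 -0.025  0.281 -0.003  0.001 -0.007]
x -58 4988; x -56 1487; x -54 768; x -32 1255; x -30 301; x 56 866; x 58 288; y -116 447; y -114 599; y -112 691; y -2 855; y 0 516; y 2 336;
```

Pan frame confirmed (rims at ±57, partition at 0). Descend to ~5 mm above.

```bash
python3 -m handwheel '[0.37,-0.02,0.28,0,0,0,1,0.37,-0.02,0.28,0,0,0,1,0.37,-0.02,0.28,0,0,0,1,0,0,0,0,0,0,1,0,0,0,0,0,0,1]' | grep -E "pos|force"; python3 -m handwheel '[0.037,0,0.034,0,0,0,1,0.037,0,0.034,0,0,0,1,0,0,0,0,0,0,1]'| grep -E "pos|force"; python3 -m handwheel '[0.022,0,0.02,0,0,0,1,0,0,0,0,0,0,1]'| grep -E "pos|force"
```

```text
tool_pos: [0.4591, 0.2145, 0.0167]
ft_force: [-0.8, -0.6, -0.5]
grasp_force: 51.5
tool_pos: [0.4597, 0.2149, 0.0153]
ft_force: [-0.3, 0.3, -1.2]
grasp_force: 51.5
tool_pos: [0.4596, 0.2149, 0.0146]
ft_force: [0.1, -0.2, -0.7]
grasp_force: 51.5
```

```bash
for i in 1 2 3; do python3 -m handwheel '[0.022,0,0.02,0,0,0,1,0,0,0,0,0,0,1]' | grep -E "pos|ft"; done
```

```text
tool_pos: [0.4595, 0.2148, 0.014]
ft_force: [0.3, -0.3, -0.3]
tool_pos: [0.4595, 0.2148, 0.0133]
ft_force: [-0.1, -0.1, -0.8]
tool_pos: [0.4595, 0.2149, 0.0128]
ft_force: [0.8, 0.5, -0.4]
```

```bash
python3 -m handwheel '[0.018,0,0.017,0,0,0,1,0,0,0,0,0,0,1]' | grep -E "pos|ft"
```

```text
tool_pos: [0.4596, 0.2148, 0.0128]
ft_force: [-0.2, 1.4, 2.7]
```

Contact; release and retreat, then look.

```bash
python3 -m handwheel '[0,0,0,0,0,0,-0.05,0,0,0,0,0,0,-0.15,0,0,0,0,0,0,-0.35,0,0,-0.3,0,0,0,-0.4,0,0,-0.9,0,0,0,-0.4,0,0,-1,0,0,0,-0.4,0,0,-1,0,0,0,-0.4,0,0,-1,0,0,0,-0.4,0,0,0,0,0,0,-0.4]' && python3 - <<'E'
from h import *
loc(PAN)
f,K,T=grab("wrist");w=cloud(f,K,T);L=np.linalg.inv(PAN);l=(w@L[:3,:3].T+L[:3,3])*1000
f2,K2,T2=grab("side");w2=cloud(f2,K2,T2);l2=(w2@L[:3,:3].T+L[:3,3])*1000
for n,l in(("wrist",l),("side",l2)):
  for c in(-57,57):
    m=(abs(l[...,1]-c)<45)&(abs(l[...,0])<45)&(l[...,2]>20)&(l[...,2]<35);q=l[m]
    if len(q)>50:print(n,c,m.sum(),cv2.minAreaRect(q[:,:2].astype(np.float32)),np.percentile(q[:,2],[5,50,95]).round(1),np.linalg.lstsq(np.c_[q[:,:2],np.ones(len(q))],q[:,2],rcond=None)[0].round(3))
Lm=np.linalg.inv(MAG);lm=(w2@Lm[:3,:3].T+Lm[:3,3])*1000;h=cv2.cvtColor(f2["frame"],cv2.COLOR_BGR2HSV)
m=(h[...,1]>110)&(h[...,0]>8)&(h[...,0]<25)&(abs(lm[...,0])<45)&(abs(lm[...,1])<30)&(lm[...,2]>30);print("mag honey z",np.percentile(lm[m][:,2],[1,99]))
cv2.imwrite("pics/end.png",cv2.resize(f2["frame"][130:350,130:420],None,fx=2.7,fy=2.7))
E
```

```text
time_s: 22.15
tool_pos: [0.471, 0.2783, 0.0708]
tcp_rot: [3.135, 0.822, 1.406]
ft_force: [0.5, 0.8, 0.2]
gripper_width: 0.695
grasp_force: 0.0
mm [-79.8 -55.6  70.8] lean 47.1 yaw err -0.0 tilt 0.3
wrist -57 2604 ((-3.520204544067383, -55.55089569091797), (60.179298400878906, 45.83935546875), 0.22955740988254547) [21.3 24.2 24.6] [ 0.025 -0.    24.075]
wrist 57 2744 ((-2.300779342651367, 57.782318115234375), (60.39083480834961, 46.223506927490234), 0.9136749505996704) [20.8 24.2 24.7] [2.4000e-02 1.7000e-02 2.2998e+01]
side -57 336 ((-2.3770751953125, -59.10466766357422), (49.48363494873047, 61.893733978271484), 87.42373657226562) [20.5 23.  25.3] [ 5.0000e-03 -1.1000e-02  2.2245e+01]
side 57 272 ((-1.5283203125, 52.76154708862305), (61.11319351196289, 49.29099655151367), 1.2856371402740479) [20.5 22.8 25.6] [5.0000e-03 3.0000e-03 2.2665e+01]
mag honey z [41.41423272 81.41700392]
```

View pics/end.png

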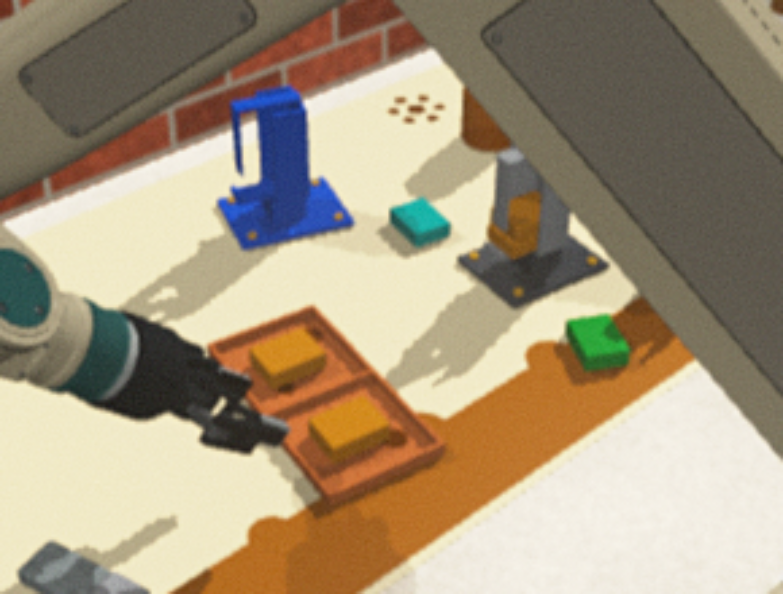

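The picture shows both cakes lying flat, one in each bay. The last two are down in the magazine, and the gripper is clear of everything.

```bash
python3 -c "
from cell import workorder
print(workorder.sign_off())"
```

```text
the job is handed in; nothing more can be done
None
```

The job is handed in: the lowest cake went into the far bay first and the second into the near bay, both measured flat on the pan floor; the other two cakes have dropped to the magazine floor (the lower one sits about 4 mm forward, behind the lip), nothing else was touched, and it took about 22 s.

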